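# Back off the amber bottle's clamp by two counted turns

### The arm

A 6-joint arm with a two-finger parallel gripper is mounted at the origin on the work surface. World frame = base frame: x ahead of the robot, y to its left, z up, the work surface at z = 0. Lengths are in m, angles in rad, forces in N, time in s.
With the tool pointing down it reaches from about 0.375 to 0.9 m from the base axis. Payload 3.1 kg.
Tool frame: the origin (TCP) lies midway between the tips of the shut fingers; the grasp point (between the pads) lies manip.grip_depth behind it (manip.grip_depth is the distance from the TCP to the grasp point, in m); z points along the fingers, y is the direction in which the jaws open and shut (so a half turn about z gives the same grasp; the last joint's range is limited). The gripper opens to 85 mm and grips with 20 to 120 N. Pads are 22 mm wide; open, the fingers measure 114 mm over their backs; the gripper's body (76 mm by 85 mm) begins 54 mm behind the grasp point. The pads swing forward as they close: fully open they stand 13 mm farther back than shut.
Start: joints at [-1.427, 0.527, 1.433, -0, 1.181, -0.178], TCP at [0.198, -0.593, 0.209] pointing down, gripper open.
Joint ranges: [-3.08, 3.08], [-0.75, 2.2], [0.22, 2.44], [-1.43, 4.57], [0, 2.65], [-2.85, 2.85]. Speed limits (rad/s): [2.79, 2.79, 3.14, 3.14, 3.14, 3.14].

### API

Orientations are given as a unit quaternion [x, y, z, w].
In Python, from station import manip, vision gives the robot as it stands.
- The arm moves only by the shell command python3 -m crank 'ROWS' [FORCE]. ROWS is JSON, a list of rows, each an object with "grip": the closure, from 0 (fully open) to 1 (shut); "offset": the shift along the tool's x, y, z in mm, a list of three; "angular": the turn, a rotation vector about the tool's x, y, z in degrees, a list of three. A call has 1 to 10 rows; each row is the pose to reach, as a shift and turn from the pose commanded when the call began, along the tool's axes at that moment; what a row does not reach only later rows make up. A row lasts 1/10 s, in which the tool goes at most 50 mm and 8.59 degrees, less where a joint would pass 70% of its speed; a pose out of reach is approached as far as the arm can. A call with a gripper value outside its range is refused whole. The fingers move at their own pace and stop on an object; FORCE is the grip in N (left out, the last holds). Time passes only in rows, so rows that repeat a pose let the fingers close. It gives the time, the measured TCP pose, the force and the opening at its end, in the units of the state.
- manip.sense(): the state, without advancing time (a new reading comes with each control period).
- vision.snapshot(name): name is "scene" or "top" or "wrist"; returns a dict with "pixels" (400x640x3 uint8, red, green, blue), "intrinsics" (3x3 intrinsics, pixels), "R" (3x3) and "t" (3): a world point X has camera coordinates R X + t. Camera axes: x right, y down, z forward; pixel columns grow to the right and rows downward; lengths in m; the calibration is good to about 2 mm. A picture is of the moment at which its call begins. There is no depth.
- manip.sign_off(): hands the job in, once; it reports no verdict.
The state is a dict: "t": time; "q": joint angles; "qd": joint speeds; "tau": joint torques, N m; "tcp_pos": TCP position; "tool_rot": TCP orientation; "force": force on the tool from outside, world axes, zero at the start; "ft_torque": the same for the moment, N m; "finger_gap": opening from 0.0 (shut) to 1.0 (fully open).
Only numpy, scipy, OpenCV 4.12 (cv2) and the standard library are available. Lean on these libraries where they do the work, as an engineer would, in place of code of your own. Each camera call takes 0.05 s, during which the arm holds its last target.

### The job

On the teal shaker, loosen the clamp that holds the amber bottle: with a fingertip on its big knurled wheel, roll it anticlockwise (seen from above) until the red mark first comes round to the black pointer, then on through two more full turns, and stop with the red mark at the pointer again. Nothing is to be picked up; leave the other clamp's wheel, both bottles and everything else where they are.

Things in the scene. Friction and masses are not known exactly. Their poses are not given: they have to be found in the camera images.
- clamp_a_wheel (a joint): Angle (rad) of the knurled wheel of the amber bottle's clamp, the one to turn. Counts on over many turns, growing anticlockwise seen from above (loosening). At 0, 2 pi and 4 pi its red mark stands at the black pointer; it starts between -2.3 and -0.4 and is to finish at 4 pi. Friction about 0.04 N m; stays where it is left; stops at -2.9 and 19.
- clamp_a_mark (a point): Outer end of the red mark, on the upper edge of that wheel, 47 mm from the axis; it turns with the wheel. The mark is a red radial bar on the flat upper face, 13 to 47 mm from the axis, running on down the rim.
- clamp_a_top (a point): Centre of the flat upper face of that wheel: vertical axis, metal disc 98 mm across over 30 dark rim ridges, 18 mm thick, too wide to grip; 133 mm above the bench. Sprung: yields straight down (this point too), about 1.5 N to start, 1 N more per mm, stop at 6 mm. A fingertip pressed on the face near the rim, or on the rim's side, and moved round the axis turns it.
- clamp_a_pointer (a point): Top of the fixed black pointer of that clamp, a 22 x 9 mm bar lying radially outside the wheel, its inner end 54 mm and this point 65 mm from the axis, 43 mm below the wheel's upper face.
- clamp_b_wheel (a joint): The same for the wheel of the white bottle's clamp: to be left alone.
- clamp_b_top (a point): Centre of the upper face of the white bottle's clamp wheel; same make and size.
- clamp_b_pointer (a point): Top of the black pointer of the white bottle's clamp.
- amber_bottle: Brown glass bottle with black cap, 58 mm across, 95 mm high, loose, standing in clamp A between a back stop and the rubber jaw; its axis is about 115 mm from the wheel's axis, opposite the pointer, its top about 22 mm above the wheel's upper face. Origin at the centre of its underside, z up. The jaw draws back 2.5 mm per turn of the wheel.
- white_bottle: The same size of bottle in white plastic with a blue cap, in clamp B. Origin at the centre of its underside.
- shaker: Teal platform shaker, fixed to the bench, 300 x 500 mm, metal deck 60 mm above the bench, carrying both clamps (grey 245 x 90 mm base plates). Origin at the centre of its underside, y along its long side.
- vial: Small glass vial with red cap, 22 mm across, 45 mm high, loose on the shaker's deck between the clamps. Origin at its underside.
- beaker: Glass beaker 64 mm across, 75 mm high, loose on the bench at the shaker's left end. Origin at its underside.
- wash_bottle: White plastic bottle with red cap, 68 mm across, 150 mm high, loose on the bench at the shaker's left end. Origin at its underside.
- brown_jar: Brown jar with black cap and paper label, 52 mm across, 85 mm high, loose on the bench at the shaker's right end. Origin at its underside.
- dish: Shallow glass dish 84 mm across, 16 mm high, loose on the bench at the shaker's right end. Origin at its underside.
- marker: Blue pen, 14 mm thick, 125 mm long, lying loose on the shaker's deck between the clamps, across the deck. Origin under its middle.
Not all that is in view belongs to the job. Leave any pink look-alike of the amber_bottle alone.

How it is judged:
By the outcome, as a careful person would: the job done as asked, in the order asked, and still so for the second after the job is handed in, with the robot touching nothing.
It also fails if it takes over 61 s, if anything falls off the work surface, if the arm or the gripper's body presses on something with over 40 N, if the wrist force passes 120 N, or if a joint passes its speed limit or range.

## Working session

There is one attempt and no reset: what is moved stays moved. The work goes in short steps, Python scripts to look and compute and a shell command to move; the robot and the scene stay as the last step left them, time stands still between calls to the robot, and variables do not carry over. Pictures are saved under pics/ and viewed, and the job is handed in when it is done.

```bash
ls; mkdir -p pics
python3 - <<'E'
from station import manip, vision
import cv2
print(manip.sense(), manip.grip_depth)
for n in ["scene","top","wrist"]:
    s=vision.snapshot(n); cv2.imwrite(f"pics/{n}0.png",s["pixels"][:,:,::-1]); print(n,s["intrinsics"],s["R"],s["t"])
E
```

```text
pics
{'t': 0.0, 'q': array([-1.42749903e+00,  5.28473463e-01,  1.43389888e+00,  6.42132530e-07,
        1.18141858e+00, -1.78547703e-01]), 'qd': array([ 1.40826155e-04,  1.59929955e-04, -2.49791148e-04,  7.45054010e-04,
       -6.27217368e-05,  5.95236255e-04]), 'tau': array([ 2.20907590e-03, -4.42338932e+01, -1.78026778e+01, -1.08497652e-04,
        8.35845654e-03, -4.54095598e-06]), 'tcp_pos': array([ 0.19758675, -0.59213599,  0.20813029]), 'tool_rot': array([ 9.87079315e-01,  1.60228640e-01,  1.96683179e-05, -1.09895863e-03]), 'force': array([-0.18539551, -0.2580026 , -0.21481515]), 'ft_torque': array([ 0.01190173, -0.04975571,  0.00029709]), 'finger_gap': 0.9968958143173574} 0.0187
scene [[498.60344289   0.         324.3237097 ]
 [  0.         498.60344289 200.91917186]
 [  0.           0.           1.        ]] [[ 0.69658902  0.71744398  0.00615459]
 [ 0.45234826 -0.43250844 -0.77994711]
 [-0.55690645  0.54608661 -0.62581517]] [-0.39444689 -0.14003821  1.46037063]
top [[449.74445216   0.         327.81664327]
 [  0.         449.74445216 202.91734438]
 [  0.           0.           1.        ]] [[-0.01690654 -0.9997937  -0.01125715]
 [-0.98085071  0.01876891 -0.1938546 ]
 [ 0.1940259   0.00776417 -0.98096568]] [0.03086571 0.5500862  1.22191878]
wrist [[341.84676302   0.         327.99907869]
 [  0.         341.84676302 197.15230074]
 [  0.           0.           1.        ]] [[ 0.31604893 -0.94873807 -0.00302477]
 [-0.90718746 -0.30313752  0.29175083]
 [-0.27771204 -0.0894635  -0.95648957]] [-0.62321192 -0.03837092  0.38154367]
```

View pics/scene0.png

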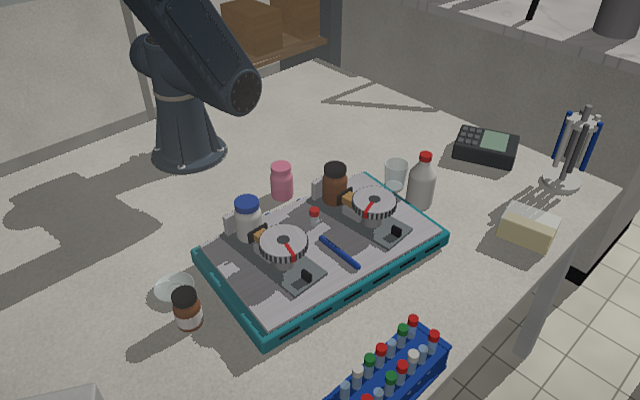

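View pics/top0.png

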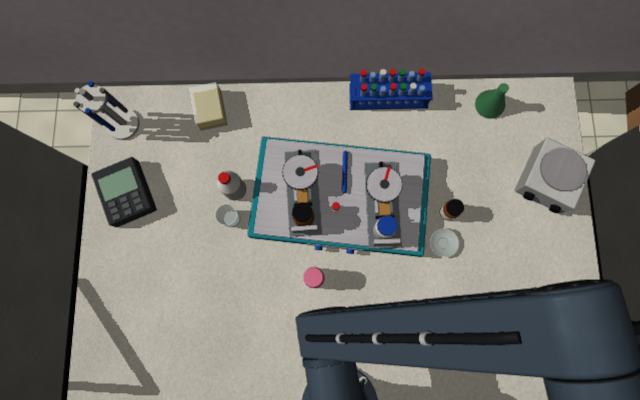

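View pics/wrist0.png

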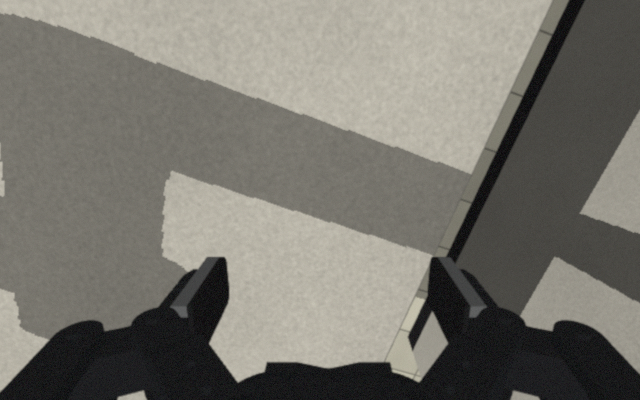

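Top view: the wheel at (300,171) has the brown, black-capped bottle at (302,213). The wheel at (384,184) has the white, blue-capped bottle at (386,227), and the pink look-alike stands off the shaker at (314,278). The job is on the wheel at (300,171). I'll confirm it in an enlarged crop and measure.

```bash
cat > h.py <<'E'
import numpy as np, cv2
from station import manip, vision
def bp(s,u,v,z):
    K,R,t=s["intrinsics"],np.array(s["R"]),np.array(s["t"])
    d=R.T@np.linalg.inv(K)@np.array([u,v,1.]); c=-R.T@t
    return c+d*(z-c[2])/d[2]
def pj(s,X):
    p=s["intrinsics"]@(np.array(s["R"])@np.array(X)+s["t"]); return p[:2]/p[2]
def rect(s,c,z=0.133,half=0.1,n=500):
    "orthorectified picture of plane z; up=+x, left=+y"
    c=np.array(c)
    w=[(c[0]+half,c[1]+half),(c[0]+half,c[1]-half),(c[0]-half,c[1]-half),(c[0]-half,c[1]+half)]
    src=np.float32([pj(s,(x,y,z)) for x,y in w]); dst=np.float32([[0,0],[n,0],[n,n],[0,n]])
    return cv2.warpPerspective(s["pixels"],cv2.getPerspectiveTransform(src,dst),(n,n),flags=cv2.INTER_CUBIC)[:,:,::-1].copy()
E
python3 - <<'E'
from h import *
s=vision.snapshot("top"); q=vision.snapshot("scene")
c=bp(s,300,171,.133); print(c, bp(s,384,184,.133), bp(q,374,202,.133), bp(q,284,243,.133), bp(s,302,213,.155))
im=cv2.resize(s["pixels"][130:260,240:440,::-1],None,fx=4,fy=4,interpolation=cv2.INTER_CUBIC)
cv2.imwrite("pics/crop1.png",im)
a=rect(s,c[:2],half=.08,n=400);b=rect(q,c[:2],half=.08,n=400)
for i in (a,b): cv2.circle(i,(200,200),int(.049/.08*200),(0,255,0),1)
cv2.imwrite("pics/rect1.png",np.hstack([a,b]))
E
```

```text
[0.62412033 0.09387707 0.133     ] [ 0.58365297 -0.13089291  0.133     ] [0.62822083 0.0880269  0.133     ] [ 0.59130287 -0.13525175  0.133     ] [0.5051602  0.08767741 0.155     ]
```

View pics/crop1.png

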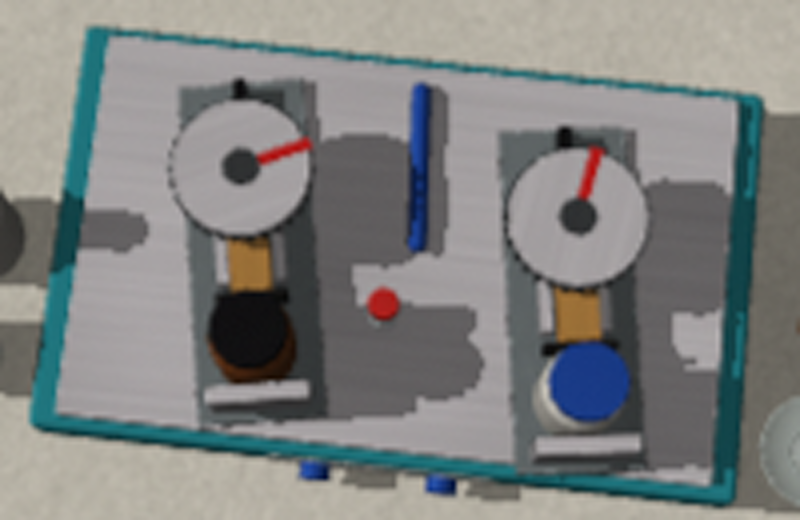

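View pics/rect1.png

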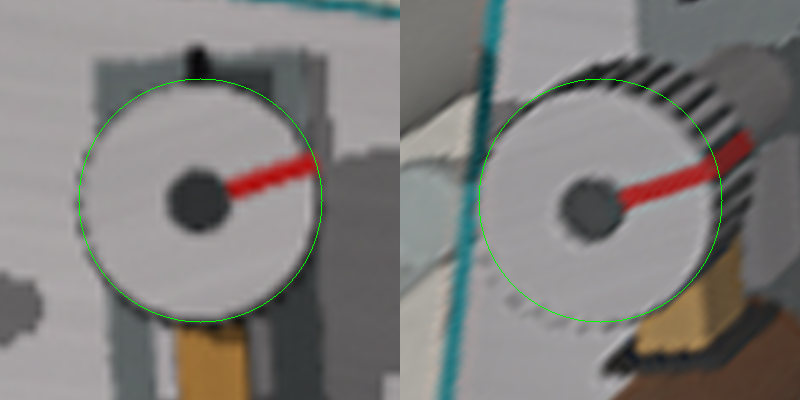

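The crop confirms it: the left clamp holds the brown bottle with the black cap, its red mark ends near (308,144) and its pointer is at (239,88). Top and scene together put the wheel centre at about (0.6225, 0.0955), with the mark about 70° clockwise of the pointer. I'll move above it with the fingers shut.

```bash
python3 -m crank '[{"grip":1,"offset":[0,0,-50],"angular":[0,0,0]},{"grip":1,"offset":[40,-30,-50],"angular":[0,0,0]},{"grip":1,"offset":[80,-60,-50],"angular":[0,0,0]},{"grip":1,"offset":[120,-92,-50],"angular":[0,0,0]},{"grip":1,"offset":[160,-125,-50],"angular":[0,0,0]},{"grip":1,"offset":[200,-157,-50],"angular":[0,0,0]},{"grip":1,"offset":[240,-189,-50],"angular":[0,0,0]},{"grip":1,"offset":[280,-221,-50],"angular":[0,0,0]},{"grip":1,"offset":[320,-253,-50],"angular":[0,0,0]},{"grip":1,"offset":[360,-285,-50],"angular":[0,0,0]}]' 40
```

```text
t: 1.25
tcp_pos: [0.4448, -0.2146, 0.2593]
tool_rot: [0.987, 0.16, 0.0, 0.0]
force: [0.2, -0.4, 0.2]
finger_gap: 0.001
```

```bash
python3 -m crank '[{"grip":1,"offset":[38,-30,0],"angular":[0,0,0]},{"grip":1,"offset":[76,-60,0],"angular":[0,0,0]},{"grip":1,"offset":[114,-90,0],"angular":[0,0,0]},{"grip":1,"offset":[152,-120,0],"angular":[0,0,0]},{"grip":1,"offset":[190,-150,0],"angular":[0,0,0]},{"grip":1,"offset":[228,-180,0],"angular":[0,0,0]},{"grip":1,"offset":[249,-199,0],"angular":[0,0,0]},{"grip":1,"offset":[249,-199,0],"angular":[0,0,0]}]'
python3 - <<'E'
from h import *
s=vision.snapshot("wrist"); cv2.imwrite("pics/w1.png",s["pixels"][:,:,::-1])
print(-np.array(s["R"]).T@s["t"], manip.sense()["tcp_pos"],manip.sense()["q"])
E
```

```text
t: 2.05
tcp_pos: [0.6188, 0.0549, 0.2587]
tool_rot: [0.987, 0.163, 0.001, -0.0]
force: [0.2, -1.3, 0.4]
finger_gap: 0.001
[0.68896544 0.07879045 0.42478333] [0.61763306 0.05291667 0.25856551] [-9.44718246e-02  4.71173841e-01  1.38764147e+00 -1.86796739e-04
  1.28334139e+00  1.15122536e+00]
```

View pics/w1.png

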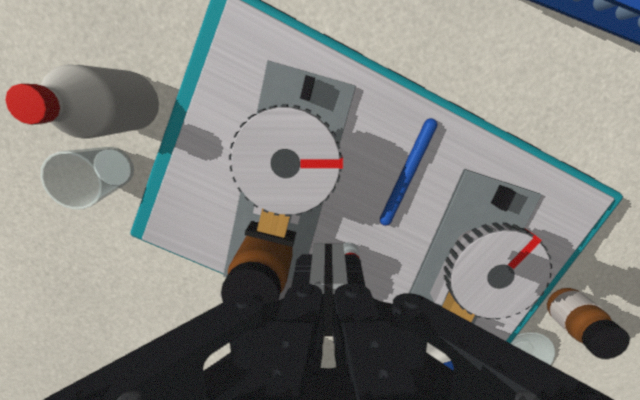

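The wrist view shows the wheel centre at (285,162), the mark ending at (343,163) and the pointer at (308,88). I'll refine the centre and angles.

```bash
cat >> h.py <<'E'
def measure(s,c,name=None,yaw=None,half=0.08,n=480):
    "mark angle in rectified plane z=.133: red pixels, with centre c"
    a=rect(s,c,half=half,n=n); sc=half*2/n
    i=a.astype(int); red=(i[:,:,2]>110)&(i[:,:,1]<80)&(i[:,:,0]<80)
    v,u=np.nonzero(red); x=(n/2-v)*sc; y=(n/2-u)*sc; r=np.hypot(x,y)
    k=(r<.047)&(r>.014); ang=np.degrees(np.arctan2(y[k].mean(),x[k].mean())) if k.sum()>10 else None
    cv2.circle(a,(n//2,n//2),int(.049/sc),(0,255,0),1)
    if yaw is not None:
        e=np.array([np.cos(np.radians(yaw)),np.sin(np.radians(yaw))])*.08/sc
        cv2.line(a,(n//2,n//2),(int(n/2-e[1]),int(n/2-e[0])),(255,0,0),1)
    if name: cv2.imwrite(name,a)
    return ang,k.sum()
E
python3 - <<'E'
from h import *
from scipy.optimize import least_squares
W=vision.snapshot("wrist");S=vision.snapshot("scene");T=vision.snapshot("top")
print("wheel from wrist",bp(W,285,161.5,.133),"pointer",bp(W,308,85,.09),"B wheel",bp(W,501,276,.133),"B ptr",bp(W,505,194,.09))
for c in [bp(W,285,161.5,.133)[:2],[.6225,.0955]]: print(c,measure(W,c,"pics/wr_%d.png"%(1000*c[0])),measure(T,c))
t=rect(W,[.6225,.0955],half=.1,n=560);cv2.imwrite("pics/wrect.png",t)
E
```

```text
wheel from wrist [0.62210952 0.09427046 0.133     ] pointer [0.68839367 0.09705894 0.09      ] B wheel [ 0.5815296  -0.13369499  0.133     ] B ptr [ 0.6518404  -0.12538261  0.09      ]
[0.62210952 0.09427046] (np.float64(-70.53102303949184), np.int64(2180)) (None, np.int64(0))
[0.6225, 0.0955] (np.float64(-71.97708130045265), np.int64(2152)) (None, np.int64(0))
```

View pics/wrect.png

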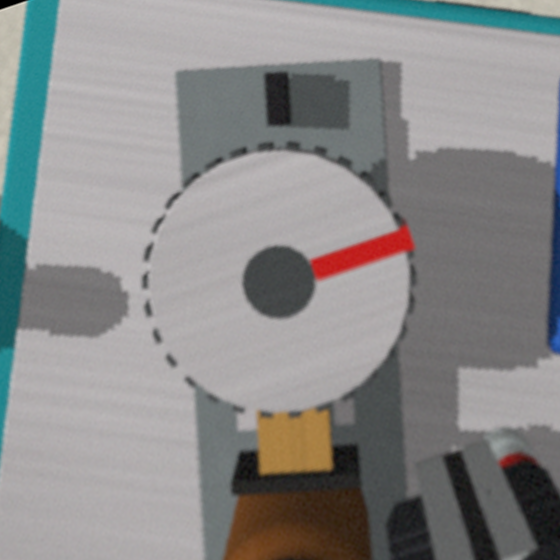

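```bash
python3 -m crank '[{"grip":1,"offset":[0,0,0],"angular":[0,0,0]},{"grip":1,"offset":[0,0,0],"angular":[0,0,0]}]'; python3 -c "
from station import manip
s=manip.sense();print(s['t'],s['tcp_pos'],s['qd'],s['tool_rot'])"
```

```text
t: 2.45
tcp_pos: [0.617, 0.05, 0.2593]
tool_rot: [0.987, 0.159, -0.0, 0.0]
force: [-0.3, -0.8, 0.1]
finger_gap: -0.0
2.45 [0.61701573 0.04997874 0.25929721] [ 0.00211644  0.00091364 -0.00473508  0.00102201  0.00119539  0.00188129] [ 9.87221731e-01  1.59352597e-01 -3.31398667e-05  3.94089306e-05]
```

```bash
python3 -m crank '[{"grip":1,"offset":[-17,-42,0],"angular":[0,0,0]},{"grip":1,"offset":[-17,-42,30],"angular":[0,0,0]},{"grip":1,"offset":[-17,-42,60],"angular":[0,0,0]},{"grip":1,"offset":[-17,-42,90],"angular":[0,0,0]},{"grip":1,"offset":[-17,-42,110],"angular":[0,0,0]},{"grip":1,"offset":[-17,-42,119],"angular":[0,0,0]},{"grip":1,"offset":[-17,-42,119],"angular":[0,0,0]},{"grip":1,"offset":[-17,-42,119],"angular":[0,0,0]},{"grip":1,"offset":[-17,-42,119],"angular":[0,0,0]}]'
python3 - <<'E'
from h import *
s=vision.snapshot("wrist"); cv2.imwrite("pics/w2.png",s["pixels"][:,:,::-1])
print(manip.sense()['force'])
E
```

```text
t: 3.35
tcp_pos: [0.5891, 0.0854, 0.1416]
tool_rot: [0.987, 0.16, 0.001, 0.0]
force: [0.5, 0.4, 0.6]
finger_gap: 0.002
[-0.31533466 -0.13839821  0.15648807]
```

View pics/w2.png

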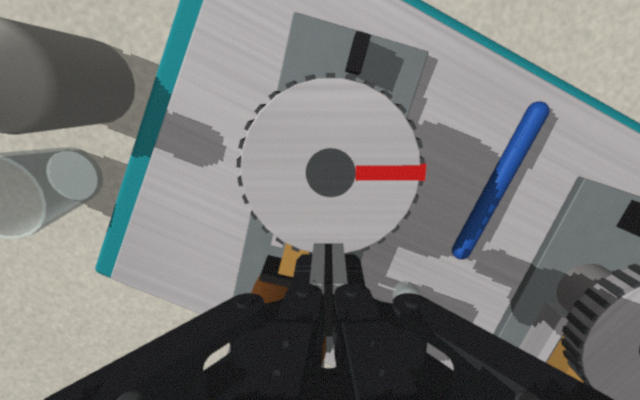

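The fingertip at (328,245) is just above the face near the rim on the bottle side, and mark and pointer are both visible. Next I press down in small steps.

```bash
python3 -m crank '[{"grip":1,"offset":[0,0,4],"angular":[0,0,0]},{"grip":1,"offset":[0,0,8],"angular":[0,0,0]},{"grip":1,"offset":[0,0,10],"angular":[0,0,0]},{"grip":1,"offset":[0,0,10],"angular":[0,0,0]},{"grip":1,"offset":[0,0,10],"angular":[0,0,0]}]'
```

```text
t: 3.9
tcp_pos: [0.5879, 0.0856, 0.1299]
tool_rot: [0.987, 0.16, -0.0, -0.0]
force: [-1.0, 0.1, 0.2]
finger_gap: 0.002
```

```bash
python3 -m crank '[{"grip":1,"offset":[0,0,1],"angular":[0,0,0]},{"grip":1,"offset":[0,0,2],"angular":[0,0,0]},{"grip":1,"offset":[0,0,2],"angular":[0,0,0]},{"grip":1,"offset":[0,0,2],"angular":[0,0,0]}]'; python3 -c "
from station import manip
s=manip.sense();print(s['tcp_pos'],s['force'])"
```

```text
t: 4.3
tcp_pos: [0.588, 0.0856, 0.1281]
tool_rot: [0.987, 0.16, -0.0, 0.0]
force: [0.6, 0.3, 0.3]
finger_gap: -0.004
[0.58796242 0.08560898 0.12809342] [0.62281999 0.30432757 0.34462395]
```

Run:
```python
from h import *
s=vision.snapshot("wrist"); cv2.imwrite("pics/w3.png",cv2.resize(s["pixels"][130:300,200:460,::-1],None,fx=3,fy=3,interpolation=2))
print(pj(s,manip.sense()['tcp_pos']))
s=vision.snapshot("scene"); cv2.imwrite("pics/s3.png",cv2.resize(s["pixels"][120:280,260:460,::-1],None,fx=3.5,fy=3.5,interpolation=2))
print(pj(s,manip.sense()['tcp_pos']),[manip.sense()['force']])
```

```text
[328.88516964 240.03343435]
[359.40352837 195.9093857 ] [array([ 0.74364851, -0.06458327,  0.17694557])]
```

View pics/w3.png

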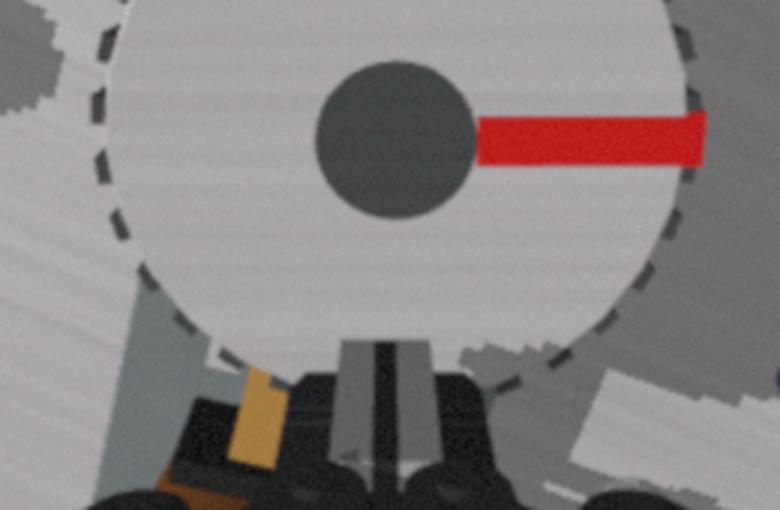

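View pics/s3.png

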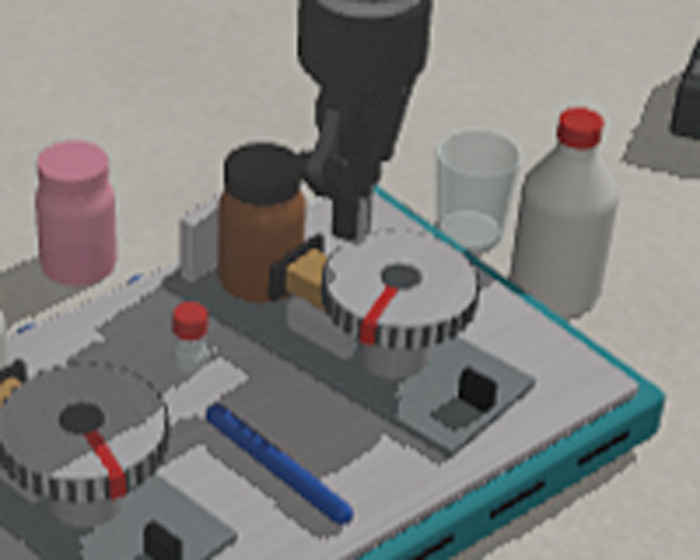

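Run:
```python
from h import *
W=vision.snapshot("wrist");S=vision.snapshot("scene")
P=[np.array(s["intrinsics"])@np.c_[s["R"],s["t"]] for s in (W,S)]
for a,b in [((328,243.7),(360,188)),((332,244),(364,188)),((328,243.7),(360,190))]:
    X=cv2.triangulatePoints(P[0],P[1],np.float64(a),np.float64(b)).ravel(); print(X[:3]/X[3])
print(manip.sense()['tcp_pos'],[pj(S,(.577,.0855,z)) for z in (.128,.14,.15)],[pj(S,(.5985,.0855,z)) for z in (.128,.14,.15)])
print(bp(S,374.5,199,.133), bp(W,331.5,176.5,.133))
```

```text
[0.58998018 0.08660241 0.14897648]
[0.59790968 0.08750391 0.15456018]
[0.58950325 0.08651333 0.14386033]
[0.58799417 0.08560309 0.12818501] [array([355.71771388, 193.77309749]), array([355.96594587, 189.47455807]), array([356.17541431, 185.84727252])] [array([362.88940951, 198.1287927 ]), array([363.18996455, 193.81298274]), array([363.44362036, 190.17062077])]
[0.62207761 0.09663376 0.133     ] [0.62215491 0.09569593 0.133     ]
```

No contact force yet, and triangulating the visible tip puts it higher than the TCP reading. I'll keep lowering gently and watch the force.

```bash
python3 -m crank '[{"grip":1,"offset":[0,0,1],"angular":[0,0,0]},{"grip":1,"offset":[0,0,2],"angular":[0,0,0]},{"grip":1,"offset":[0,0,3],"angular":[0,0,0]},{"grip":1,"offset":[0,0,3],"angular":[0,0,0]}]'; python3 -c "
from station import manip
s=manip.sense();print(s['tcp_pos'],s['force'])"
```

```text
t: 4.9
tcp_pos: [0.5878, 0.0857, 0.1249]
tool_rot: [0.987, 0.16, -0.0, -0.0]
force: [-0.4, 0.2, -0.0]
finger_gap: -0.0
[0.58777811 0.08565402 0.12487907] [-0.42547645  0.21221292 -0.01994244]
```

Run:
```python
from h import *
s=vision.snapshot("scene"); cv2.imwrite("pics/s4.png",cv2.resize(s["pixels"][150:250,310:430,::-1],None,fx=6,fy=6,interpolation=2))
print(manip.sense()["force"])
```

```text
[ 0.32186735 -0.1794491  -1.29352255]
```

View pics/s4.png

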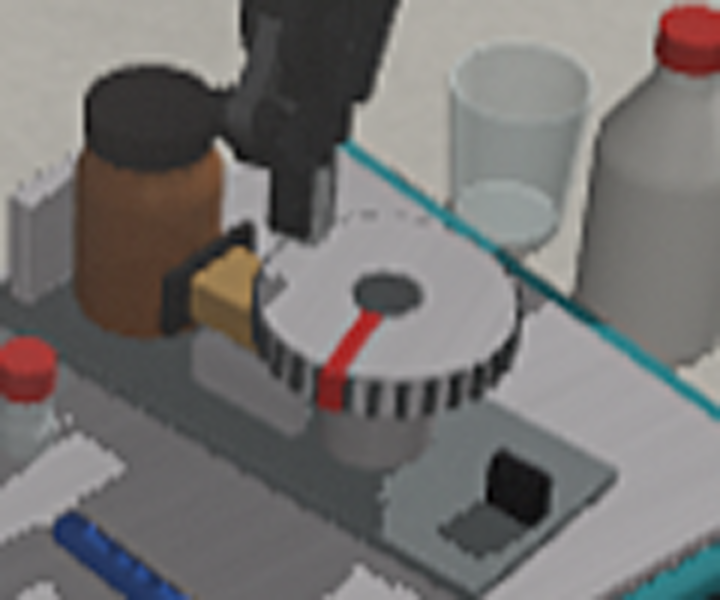

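Fingertip's lower end at (300,238) in the crop is now in front of the wheel's back edge, still hovering. I continue down.

```bash
python3 -m crank '[{"grip":1,"offset":[0,0,1],"angular":[0,0,0]},{"grip":1,"offset":[0,0,2],"angular":[0,0,0]},{"grip":1,"offset":[0,0,3],"angular":[0,0,0]},{"grip":1,"offset":[0,0,3],"angular":[0,0,0]}]'; python3 -c "
from station import manip
s=manip.sense();print(s['tcp_pos'],s['force'])"
```

```text
t: 5.35
tcp_pos: [0.5878, 0.0856, 0.1219]
tool_rot: [0.987, 0.16, -0.0, -0.0]
force: [-0.6, -0.0, -0.3]
finger_gap: 0.001
[0.58781547 0.08562199 0.1219069 ] [-0.56210482 -0.03972085 -0.26441012]
```

```bash
python3 -m crank '[{"grip":1,"offset":[0,0,1],"angular":[0,0,0]},{"grip":1,"offset":[0,0,2],"angular":[0,0,0]},{"grip":1,"offset":[0,0,2],"angular":[0,0,0]},{"grip":1,"offset":[0,0,2],"angular":[0,0,0]}]'; python3 -c "
from station import manip
s=manip.sense();print(s['tcp_pos'],s['force'],s['ft_torque'])"
```

```text
t: 5.75
tcp_pos: [0.5879, 0.0856, 0.1201]
tool_rot: [0.987, 0.16, -0.0, -0.0]
force: [-0.7, 0.5, -0.1]
finger_gap: 0.004
[0.58790057 0.08562275 0.12007255] [-0.65317217  0.45740557 -0.05361988] [ 0.04074204  0.03165514 -0.0173504 ]
```

Run:
```python
from h import *
s=vision.snapshot("scene"); cv2.imwrite("pics/s5.png",cv2.resize(s["pixels"][150:250,310:430,::-1],None,fx=6,fy=6,interpolation=2))
print(manip.sense()["force"])
```

```text
[ 0.97208913  0.59491512 -0.2704447 ]
```

View pics/s5.png

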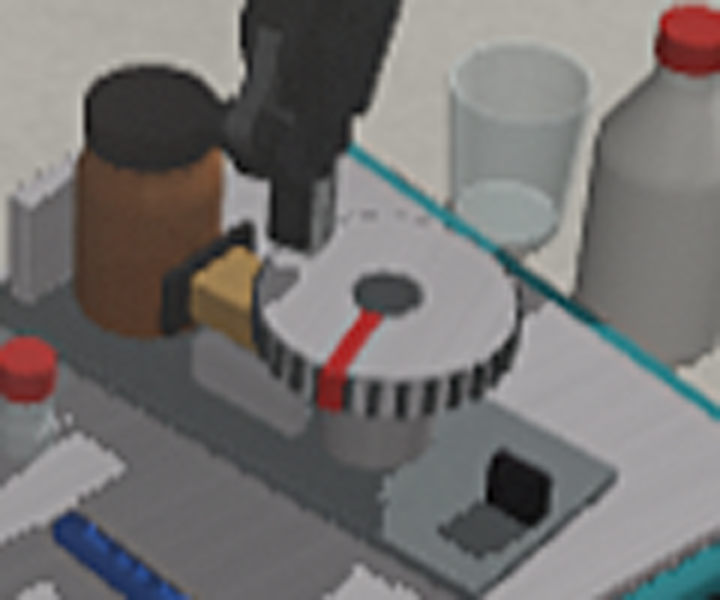

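```bash
python3 -m crank '[{"grip":1,"offset":[0,0,1],"angular":[0,0,0]},{"grip":1,"offset":[0,0,2],"angular":[0,0,0]},{"grip":1,"offset":[0,0,3],"angular":[0,0,0]},{"grip":1,"offset":[0,0,3],"angular":[0,0,0]}]'; python3 -c "
from station import manip
s=manip.sense();print(s['tcp_pos'],s['force'],s['ft_torque'])"
```

```text
t: 6.2
tcp_pos: [0.5878, 0.0856, 0.1169]
tool_rot: [0.987, 0.16, -0.0, -0.0]
force: [-0.8, -0.5, 0.0]
finger_gap: -0.003
[0.58781575 0.08561822 0.11691824] [-7.70948169e-01 -5.14669575e-01  5.41479806e-04] [0.00024591 0.04925288 0.01456568]
```

Run:
```python
from h import *
s=vision.snapshot("wrist"); cv2.imwrite("pics/w6.png",cv2.resize(s["pixels"][130:300,200:460,::-1],None,fx=3,fy=3,interpolation=2))
print(manip.sense()["force"])
```

```text
[0.0437133  0.10684972 0.20890719]
```

View pics/w6.png

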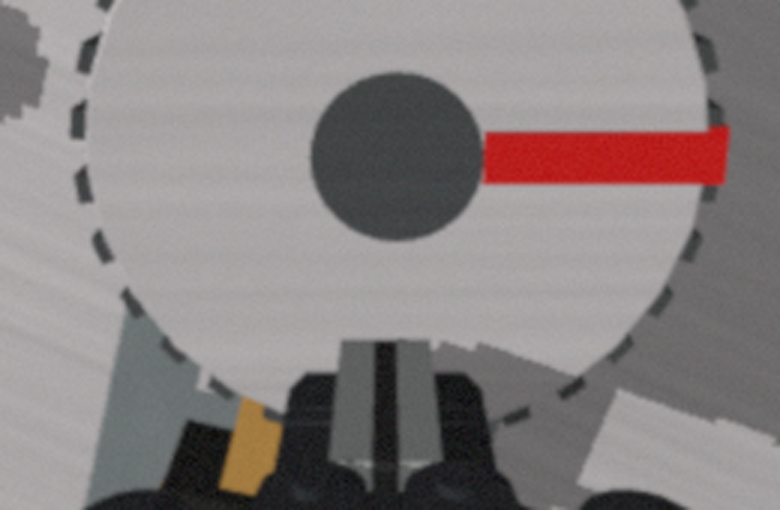

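The tip's shadow at (435,343) has nearly met the fingertip corner, so contact is close.

```bash
python3 -m crank '[{"grip":1,"offset":[0,0,1],"angular":[0,0,0]},{"grip":1,"offset":[0,0,2],"angular":[0,0,0]},{"grip":1,"offset":[0,0,3],"angular":[0,0,0]},{"grip":1,"offset":[0,0,3],"angular":[0,0,0]}]'; python3 -c "
from station import manip
s=manip.sense();print(s['tcp_pos'],s['force'],s['ft_torque'])"
```

```text
t: 6.65
tcp_pos: [0.5878, 0.0856, 0.1139]
tool_rot: [0.987, 0.16, -0.0, -0.0]
force: [-0.5, -0.1, 0.2]
finger_gap: 0.002
[0.58781413 0.08560995 0.11393778] [-0.5405463  -0.10045589  0.18827415] [0.00860037 0.05136765 0.03034553]
```

```bash
python3 -m crank '[{"grip":1,"offset":[0,0,1],"angular":[0,0,0]},{"grip":1,"offset":[0,0,2],"angular":[0,0,0]},{"grip":1,"offset":[0,0,2],"angular":[0,0,0]},{"grip":1,"offset":[0,0,2],"angular":[0,0,0]}]'; python3 -c "
from station import manip
s=manip.sense();print(s['tcp_pos'],s['force'],s['ft_torque'])"
```

```text
t: 7.05
tcp_pos: [0.5879, 0.0856, 0.1121]
tool_rot: [0.987, 0.16, -0.0, -0.0]
force: [-0.6, -0.4, 0.7]
finger_gap: 0.001
[0.58794509 0.08562447 0.11208138] [-0.62509557 -0.4498631   0.74228085] [0.05358948 0.02507229 0.01220442]
```

Run:
```python
from h import *
s=vision.snapshot("wrist"); a=cv2.resize(s["pixels"][180:260,260:400,::-1],None,fx=5,fy=5,interpolation=2)
cv2.imwrite("pics/w7.png",a)
print(manip.sense()["force"],manip.sense()["q"])
s=vision.snapshot("scene"); cv2.imwrite("pics/s7.png",cv2.resize(s["pixels"][150:230,320:420,::-1],None,fx=7,fy=7,interpolation=2))
```

```text
[-0.05770746  0.74196741 -0.3959159 ] [-4.33523682e-02  6.10449395e-01  1.59851228e+00  1.22697119e-05
  9.32556258e-01  1.20569667e+00]
```

View pics/w7.png

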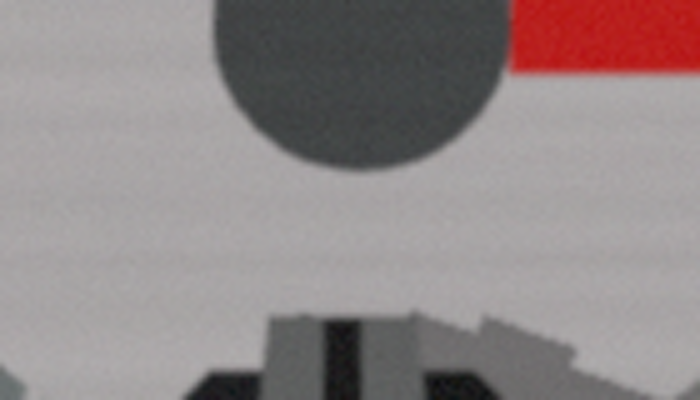

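View pics/s7.png

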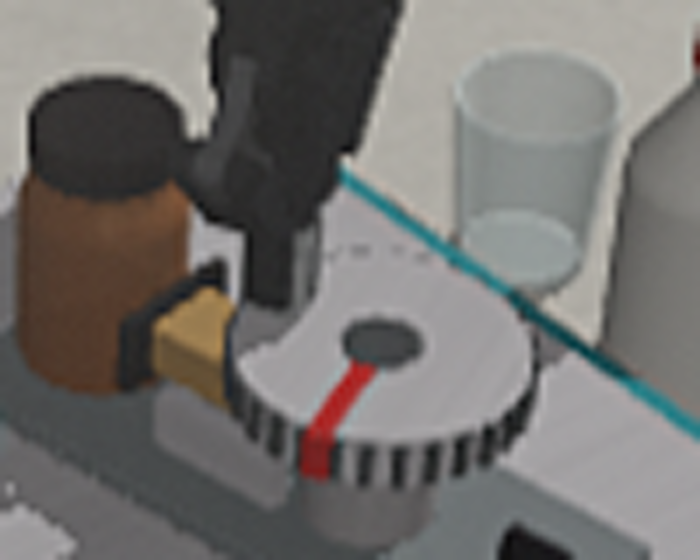

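```bash
python3 -m crank '[{"grip":1,"offset":[0,0,1],"angular":[0,0,0]},{"grip":1,"offset":[0,0,2],"angular":[0,0,0]},{"grip":1,"offset":[0,0,2],"angular":[0,0,0]},{"grip":1,"offset":[0,0,2],"angular":[0,0,0]}]'; python3 -c "
from station import manip
s=manip.sense();print(s['tcp_pos'],s['force'],s['ft_torque'])"
```

```text
t: 7.55
tcp_pos: [0.588, 0.0856, 0.1103]
tool_rot: [0.987, 0.16, 0.0, 0.0]
force: [-1.3, -0.1, 2.0]
finger_gap: 0.003
[0.58801902 0.08564293 0.11031046] [-1.25981715 -0.12940175  2.03064114] [-0.01776635  0.05572672  0.00217963]
```

```bash
python3 -m crank '[{"grip":1,"offset":[0,0,1],"angular":[0,0,0]},{"grip":1,"offset":[0,0,2],"angular":[0,0,0]},{"grip":1,"offset":[0,0,2],"angular":[0,0,0]},{"grip":1,"offset":[0,0,2],"angular":[0,0,0]}]'; python3 -c "
from station import manip
s=manip.sense();print(s['tcp_pos'],s['force'],s['ft_torque'])"
```

```text
t: 7.95
tcp_pos: [0.588, 0.0856, 0.1083]
tool_rot: [0.987, 0.16, 0.0, 0.0]
force: [-0.6, -0.8, 4.5]
finger_gap: -0.007
[0.58803667 0.08560472 0.10829337] [-0.5911547  -0.75327672  4.52914301] [-0.0138996   0.15818935 -0.00672927]
```

Contact: about 4.5 N, roughly 3 mm pressed (the TCP reading sits about 22 mm below the real tip). I add 1 mm of press and roll the first quarter turn anticlockwise.

```bash
python3 -m crank '[{"grip":1,"offset":[0,0,1],"angular":[0,0,0]},{"grip":1,"offset":[0.4,5.5,1],"angular":[0,0,0]},{"grip":1,"offset":[1.7,10.8,1],"angular":[0,0,0]},{"grip":1,"offset":[6.7,20.6,1],"angular":[0,0,0]},{"grip":1,"offset":[14.4,28.3,1],"angular":[0,0,0]},{"grip":1,"offset":[24.2,33.3,1],"angular":[0,0,0]},{"grip":1,"offset":[29.5,34.6,1],"angular":[0,0,0]},{"grip":1,"offset":[35,35,1],"angular":[0,0,0]},{"grip":1,"offset":[35,35,1],"angular":[0,0,0]}]'
python3 - <<'E'
from h import *
s=vision.snapshot("wrist"); cv2.imwrite("pics/w8.png",s["pixels"][:,:,::-1])
print(manip.sense()["force"],manip.sense()["tcp_pos"],measure(s,(.622,.0957),"pics/m8.png",3.2))
E
```

```text
t: 8.85
tcp_pos: [0.6334, 0.0633, 0.1074]
tool_rot: [0.987, 0.16, 0.001, 0.0]
force: [1.2, 0.2, 4.9]
finger_gap: 0.002
[ 0.57045392 -0.51252235  5.61150021] [0.63335529 0.06332769 0.10745258] (np.float64(4.909445041405739), np.int64(2214))
```

View pics/w8.png

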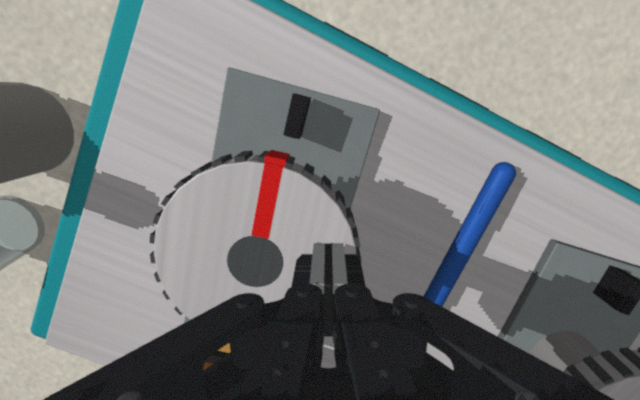

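View pics/m8.png

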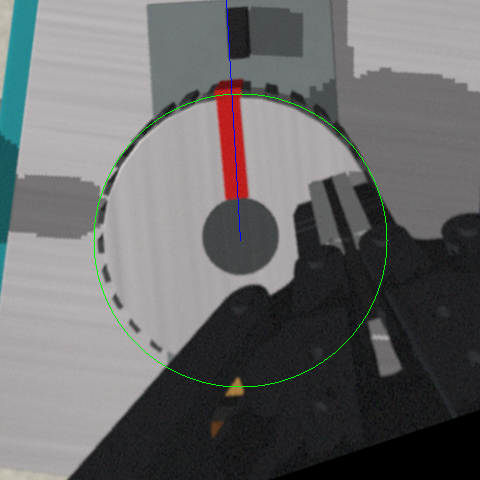

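Mark is now practically at the pointer for the first time (wrist view: mark end (276,155), pointer (297,115)); the wheel follows with a little slip. On with the two turns: half a turn of finger travel, then check.

```bash
python3 -m crank '[{"grip":1,"offset":[10.8,-1.7,0],"angular":[0,0,0]},{"grip":1,"offset":[20.6,-6.7,0],"angular":[0,0,0]},{"grip":1,"offset":[28.3,-14.4,0],"angular":[0,0,0]},{"grip":1,"offset":[33.3,-24.2,0],"angular":[0,0,0]},{"grip":1,"offset":[35,-35,0],"angular":[0,0,0]},{"grip":1,"offset":[33.3,-45.8,0],"angular":[0,0,0]},{"grip":1,"offset":[28.3,-55.6,0],"angular":[0,0,0]},{"grip":1,"offset":[20.6,-63.3,0],"angular":[0,0,0]},{"grip":1,"offset":[10.8,-68.3,0],"angular":[0,0,0]},{"grip":1,"offset":[0,-70,0],"angular":[0,0,0]}]'
python3 - <<'E'
from h import *
s=vision.snapshot("wrist"); cv2.imwrite("pics/w9.png",s["pixels"][:,:,::-1])
print(manip.sense()["force"],manip.sense()["tcp_pos"],measure(s,(.622,.0957),"pics/m9.png",3.2))
E
```

```text
t: 9.9
tcp_pos: [0.6092, 0.1308, 0.1073]
tool_rot: [0.987, 0.16, 0.0, -0.0]
force: [1.7, -0.5, 4.3]
finger_gap: -0.003
[-0.07260989 -1.10246385  4.63722167] [0.60660614 0.13023127 0.10708013] (np.float64(153.7453815433374), np.int64(721))
```

View pics/w9.png

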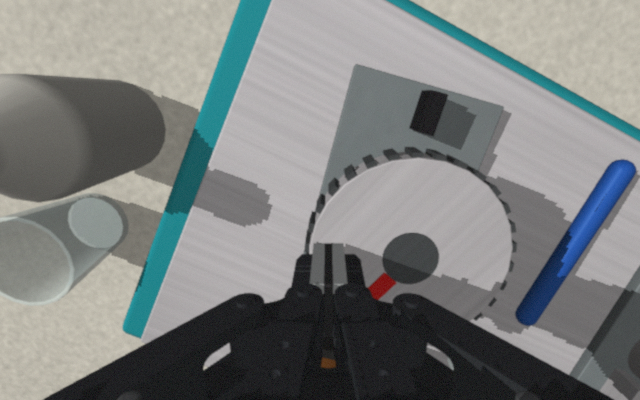

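Mark at about 154° world (visible at (383,287)), so about 0.85 of the finger's travel. Continue with the next half circle.

```bash
python3 -m crank '[{"grip":1,"offset":[-10.8,1.7,0],"angular":[0,0,0]},{"grip":1,"offset":[-20.6,6.7,0],"angular":[0,0,0]},{"grip":1,"offset":[-28.3,14.4,0],"angular":[0,0,0]},{"grip":1,"offset":[-33.3,24.2,0],"angular":[0,0,0]},{"grip":1,"offset":[-35,35,0],"angular":[0,0,0]},{"grip":1,"offset":[-33.3,45.8,0],"angular":[0,0,0]},{"grip":1,"offset":[-28.3,55.6,0],"angular":[0,0,0]},{"grip":1,"offset":[-20.6,63.3,0],"angular":[0,0,0]},{"grip":1,"offset":[-10.8,68.3,0],"angular":[0,0,0]},{"grip":1,"offset":[0,70,0],"angular":[0,0,0]}]'
python3 - <<'E'
from h import *
s=vision.snapshot("wrist"); cv2.imwrite("pics/w10.png",s["pixels"][:,:,::-1])
print(manip.sense()["force"],manip.sense()["tcp_pos"],measure(s,(.622,.0957),"pics/m10.png",3.2))
E
```

```text
t: 10.95
tcp_pos: [0.6296, 0.0631, 0.1067]
tool_rot: [0.987, 0.16, -0.003, -0.001]
force: [-1.1, -0.0, 4.6]
finger_gap: -0.003
[0.25555633 0.01844266 6.6260981 ] [0.63206864 0.06361194 0.10694278] (np.float64(-50.57097898328151), np.int64(2259))
```

View pics/w10.png

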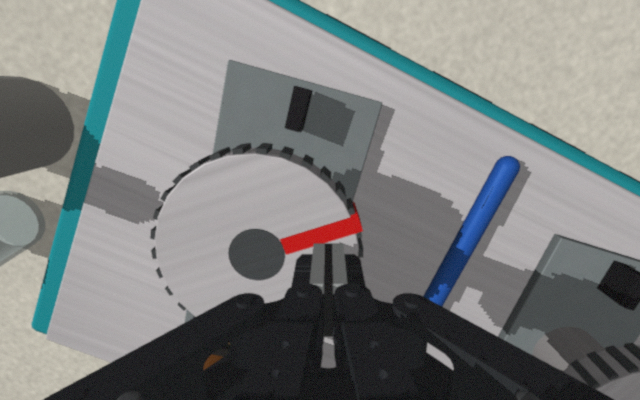

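Mark at about −51° (end (358,222)): 304° per finger circle, as expected. Next half.

```bash
python3 -m crank '[{"grip":1,"offset":[10.8,-1.7,0],"angular":[0,0,0]},{"grip":1,"offset":[20.6,-6.7,0],"angular":[0,0,0]},{"grip":1,"offset":[28.3,-14.4,0],"angular":[0,0,0]},{"grip":1,"offset":[33.3,-24.2,0],"angular":[0,0,0]},{"grip":1,"offset":[35,-35,0],"angular":[0,0,0]},{"grip":1,"offset":[33.3,-45.8,0],"angular":[0,0,0]},{"grip":1,"offset":[28.3,-55.6,0],"angular":[0,0,0]},{"grip":1,"offset":[20.6,-63.3,0],"angular":[0,0,0]},{"grip":1,"offset":[10.8,-68.3,0],"angular":[0,0,0]},{"grip":1,"offset":[0,-70,0],"angular":[0,0,0]}]'
python3 - <<'E'
from h import *
s=vision.snapshot("wrist"); cv2.imwrite("pics/w11.png",s["pixels"][:,:,::-1])
print(manip.sense()["force"],manip.sense()["tcp_pos"],measure(s,(.622,.0957),"pics/m11.png",3.2))
E
```

```text
t: 12.0
tcp_pos: [0.6093, 0.1304, 0.1074]
tool_rot: [0.987, 0.16, 0.001, -0.0]
force: [2.4, -0.7, 5.6]
finger_gap: -0.004
[ 0.2409332  -1.46568819  5.30558315] [0.60668115 0.12989899 0.10709708] (np.float64(92.99994337153004), np.int64(1838))
```

View pics/w11.png

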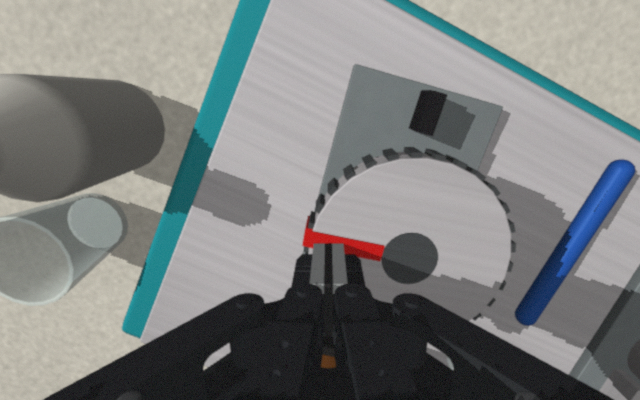

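Mark at about 95° (bar from (308,240) to (383,252)): it has passed the pointer once more, so turn one is complete. Next half.

```bash
python3 -m crank '[{"grip":1,"offset":[-10.8,1.7,0],"angular":[0,0,0]},{"grip":1,"offset":[-20.6,6.7,0],"angular":[0,0,0]},{"grip":1,"offset":[-28.3,14.4,0],"angular":[0,0,0]},{"grip":1,"offset":[-33.3,24.2,0],"angular":[0,0,0]},{"grip":1,"offset":[-35,35,0],"angular":[0,0,0]},{"grip":1,"offset":[-33.3,45.8,0],"angular":[0,0,0]},{"grip":1,"offset":[-28.3,55.6,0],"angular":[0,0,0]},{"grip":1,"offset":[-20.6,63.3,0],"angular":[0,0,0]},{"grip":1,"offset":[-10.8,68.3,0],"angular":[0,0,0]},{"grip":1,"offset":[0,70,0],"angular":[0,0,0]}]'
python3 - <<'E'
from h import *
s=vision.snapshot("wrist"); cv2.imwrite("pics/w12.png",s["pixels"][:,:,::-1])
print(manip.sense()["force"],manip.sense()["tcp_pos"],measure(s,(.622,.0957),"pics/m12.png",3.2))
E
```

```text
t: 13.05
tcp_pos: [0.6297, 0.0628, 0.1067]
tool_rot: [0.987, 0.16, -0.002, -0.0]
force: [-1.4, -0.6, 7.1]
finger_gap: -0.003
[-0.21009503 -0.20555621  5.948017  ] [0.63217048 0.06325243 0.10690905] (np.float64(-108.44251661834929), np.int64(464))
```

View pics/w12.png

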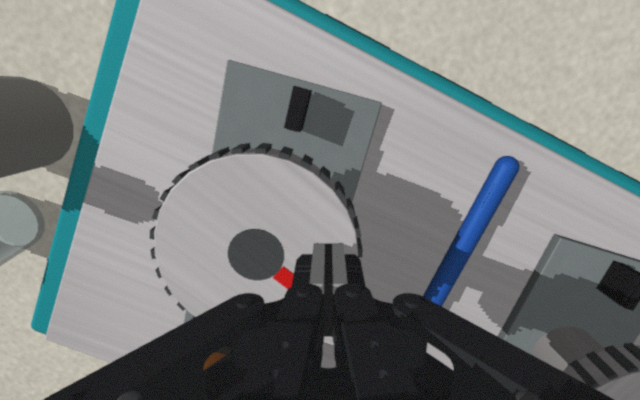

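Mark at about −108° (stub at (285,278)), about 111° to go. I'll roll most of that, then lift and go back to a starting spot where mark and pointer stay in view for the final trim.

```bash
python3 -m crank '[{"grip":1,"offset":[10.8,-1.7,0],"angular":[0,0,0]},{"grip":1,"offset":[20.6,-6.7,0],"angular":[0,0,0]},{"grip":1,"offset":[28.3,-14.4,0],"angular":[0,0,0]},{"grip":1,"offset":[33.3,-24.2,0],"angular":[0,0,0]},{"grip":1,"offset":[35,-35,0],"angular":[0,0,0]},{"grip":1,"offset":[33.3,-45.8,0],"angular":[0,0,0]},{"grip":1,"offset":[33.3,-45.8,0],"angular":[0,0,0]},{"grip":1,"offset":[33.3,-45.8,-20],"angular":[0,0,0]},{"grip":1,"offset":[5,-28,-30],"angular":[0,0,0]},{"grip":1,"offset":[-24.7,-10.3,-30],"angular":[0,0,0]}]'
python3 -m crank '[{"grip":1,"offset":[0,0,0],"angular":[0,0,0]},{"grip":1,"offset":[0,0,0],"angular":[0,0,0]}]'
python3 - <<'E'
from h import *
s=vision.snapshot("wrist"); cv2.imwrite("pics/w13.png",s["pixels"][:,:,::-1])
print(manip.sense()["force"],manip.sense()["tcp_pos"],measure(s,(.622,.0957),"pics/m13.png",3.2))
E
```

```text
t: 14.1
tcp_pos: [0.604, 0.0656, 0.1371]
tool_rot: [0.987, 0.161, -0.0, -0.0]
force: [0.0, -0.9, -0.3]
finger_gap: 0.002
t: 14.3
tcp_pos: [0.6033, 0.0651, 0.1361]
tool_rot: [0.987, 0.159, -0.002, -0.001]
force: [0.7, 0.3, 0.0]
finger_gap: -0.001
[ 0.97880526 -0.55892298 -0.50715006] [0.60437057 0.06554504 0.13629394] (np.float64(-18.81662381605019), np.int64(2252))
```

View pics/m13.png

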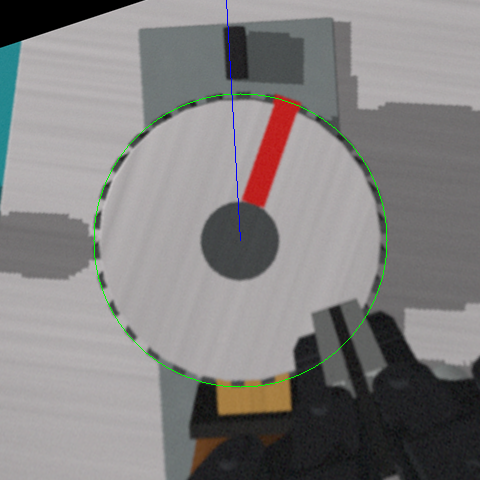

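Run:
```python
from h import *
s=vision.snapshot("wrist"); 
a=rect(s,(.622,.0957),z=.090,half=.1,n=560); b=rect(s,(.622,.0957),z=.062+.005,half=.1,n=560)
cv2.imwrite("pics/p14.png",a)
g=a.max(2); g=g[0:150,200:360]; k=(g<60); n,l,st,ce=cv2.connectedComponentsWithStats(k.astype(np.uint8))
for i in range(1,n):
    if st[i][4]>100: print(st[i],ce[i]+[200,0], "ang",np.degrees(np.arctan2(280-(ce[i][0]+200),280-ce[i][1])),"r",np.hypot(280-(ce[i][0]+200),280-ce[i][1])*.2/560)
T=vision.snapshot("top");a=rect(T,(.622,.0957),z=.09,half=.1,n=560);cv2.imwrite("pics/p14t.png",a)
```

```text
[  0   0  59  20 610] [219.6557377   6.2295082] ang 12.430323984751256 r 0.10012219076427106
[  56   67   29   62 1540] [270.02402597  98.11623377] ang 3.1394174845182925 r 0.06505612223651457
```

View pics/p14.png

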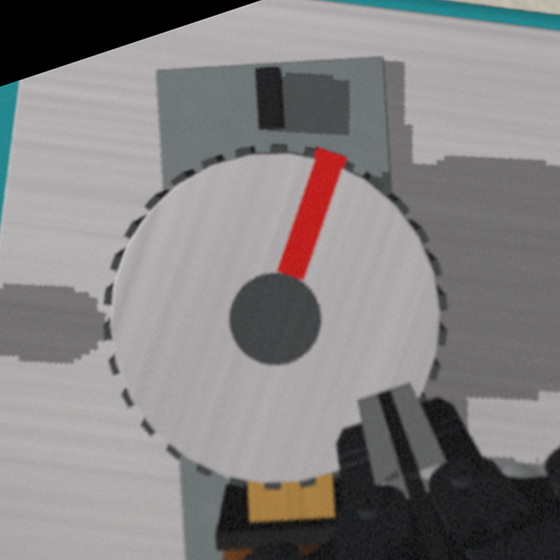

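The pointer measures 3.1° at r = 65.1 mm, exactly as specified, so the centre is right. The mark is at −18.8°, so 22° remains: press again and roll 20° of finger arc, then check.

```bash
python3 -m crank '[{"grip":1,"offset":[0,0,15],"angular":[0,0,0]},{"grip":1,"offset":[0,0,24],"angular":[0,0,0]},{"grip":1,"offset":[0,0,28],"angular":[0,0,0]},{"grip":1,"offset":[0,0,30],"angular":[0,0,0]},{"grip":1,"offset":[0,0,30],"angular":[0,0,0]},{"grip":1,"offset":[2.2,2,30],"angular":[0,0,0]},{"grip":1,"offset":[4.7,3.9,30],"angular":[0,0,0]},{"grip":1,"offset":[7.2,5.5,30],"angular":[0,0,0]},{"grip":1,"offset":[10,7,30],"angular":[0,0,0]},{"grip":1,"offset":[10,7,30],"angular":[0,0,0]}]'
cat >> h.py <<'E'
def bar(s,z,c=(.622,.0957),half=.06,n=600):
    from numpy import arctan2
    K=rect(s,c,z=z,half=half,n=n).astype(int); sc=2*half/n
    v,u=np.nonzero((K[:,:,2]>110)&(K[:,:,1]<80)&(K[:,:,0]<80)); x=(n/2-v)*sc;y=(n/2-u)*sc;r=np.hypot(x,y)
    k=(r>.016)&(r<.044); return np.degrees(arctan2(y[k].mean(),x[k].mean())),k.sum()
E
python3 - <<'E'
from h import *
s=vision.snapshot("wrist"); cv2.imwrite("pics/w15.png",s["pixels"][:,:,::-1])
print(manip.sense()["force"],manip.sense()["tcp_pos"],bar(s,.133),bar(s,.1285))
E
```

```text
t: 15.45
tcp_pos: [0.6184, 0.0617, 0.1074]
tool_rot: [0.987, 0.16, 0.001, 0.0]
force: [-0.4, 0.2, 4.7]
finger_gap: 0.0
[-0.5590191  -0.13277175  5.21813657] [0.61834412 0.06170562 0.10742186] (np.float64(0.18050081276188285), np.int64(5219)) (np.float64(0.8467687161039134), np.int64(5400))
```

Mark at about +0.8°, with 2.3° left: a 1.7 mm nudge, then lift straight up and look.

```bash
python3 -m crank '[{"grip":1,"offset":[0.8,0.4,0],"angular":[0,0,0]},{"grip":1,"offset":[1.6,0.7,0],"angular":[0,0,0]},{"grip":1,"offset":[1.6,0.7,0],"angular":[0,0,0]},{"grip":1,"offset":[1.6,0.7,0],"angular":[0,0,0]},{"grip":1,"offset":[1.6,0.7,-10],"angular":[0,0,0]},{"grip":1,"offset":[1.6,0.7,-30],"angular":[0,0,0]},{"grip":1,"offset":[1.6,0.7,-30],"angular":[0,0,0]},{"grip":1,"offset":[1.6,0.7,-30],"angular":[0,0,0]}]'
python3 - <<'E'
from h import *
s=vision.snapshot("wrist"); cv2.imwrite("pics/m16.png",rect(s,(.622,.0957),z=.133,half=.1,n=560))
print(manip.sense()["force"],manip.sense()["tcp_pos"],bar(s,.133))
E
```

```text
t: 16.3
tcp_pos: [0.6191, 0.0618, 0.1371]
tool_rot: [0.987, 0.16, 0.0, 0.0]
force: [-0.4, -0.5, -0.1]
finger_gap: -0.001
[ 0.59816787 -0.04786009 -0.26697093] [0.61851037 0.0618018  0.13651001] (np.float64(0.5863989023952162), np.int64(5302))
```

View pics/m16.png

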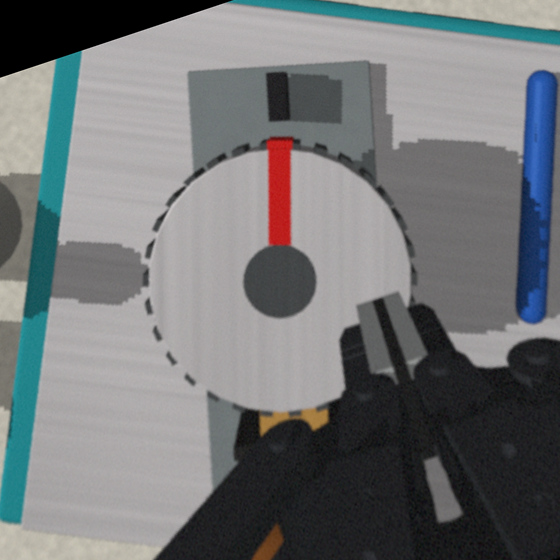

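Mark at 0.6° against the pointer's 3.1°: 2.5° short, since the small nudge was mostly lost. One more.

```bash
python3 -m crank '[{"grip":1,"offset":[0,0,15],"angular":[0,0,0]},{"grip":1,"offset":[0,0,24],"angular":[0,0,0]},{"grip":1,"offset":[0,0,28],"angular":[0,0,0]},{"grip":1,"offset":[0,0,30],"angular":[0,0,0]},{"grip":1,"offset":[0,0,30],"angular":[0,0,0]},{"grip":1,"offset":[0.8,0.3,30],"angular":[0,0,0]},{"grip":1,"offset":[1.6,0.7,30],"angular":[0,0,0]},{"grip":1,"offset":[2.2,0.9,30],"angular":[0,0,0]},{"grip":1,"offset":[2.2,0.9,30],"angular":[0,0,0]},{"grip":1,"offset":[2.2,0.9,30],"angular":[0,0,0]}]'
python3 - <<'E'
from h import *
s=vision.snapshot("wrist")
print(manip.sense()["force"],manip.sense()["tcp_pos"],bar(s,.133),bar(s,.1285))
E
```

```text
t: 17.35
tcp_pos: [0.6216, 0.0616, 0.1073]
tool_rot: [0.987, 0.16, 0.0, 0.0]
force: [-1.0, -0.5, 4.7]
finger_gap: 0.0
[-1.2341926  -1.01768943  4.56172618] [0.62157067 0.06160007 0.10730174] (np.float64(5.040168653972276), np.int64(5241)) (np.float64(6.073176876345747), np.int64(5408))
```

```bash
python3 -m crank '[{"grip":1,"offset":[0,0,-10],"angular":[0,0,0]},{"grip":1,"offset":[0,0,-30],"angular":[0,0,0]},{"grip":1,"offset":[0,0,-30],"angular":[0,0,0]},{"grip":1,"offset":[0,0,-30],"angular":[0,0,0]}]'
python3 - <<'E'
from h import *
s=vision.snapshot("wrist"); cv2.imwrite("pics/m17.png",rect(s,(.622,.0957),z=.133,half=.1,n=560))
print(manip.sense()["force"],manip.sense()["tcp_pos"],bar(s,.133))
E
```

```text
t: 17.8
tcp_pos: [0.6216, 0.0617, 0.1372]
tool_rot: [0.987, 0.16, 0.0, 0.0]
force: [-0.9, -0.2, -0.1]
finger_gap: 0.0
[0.20857851 0.06035152 0.04785445] [0.62097343 0.06173424 0.13656088] (np.float64(5.179469665752098), np.int64(5283))
```

View pics/m17.png

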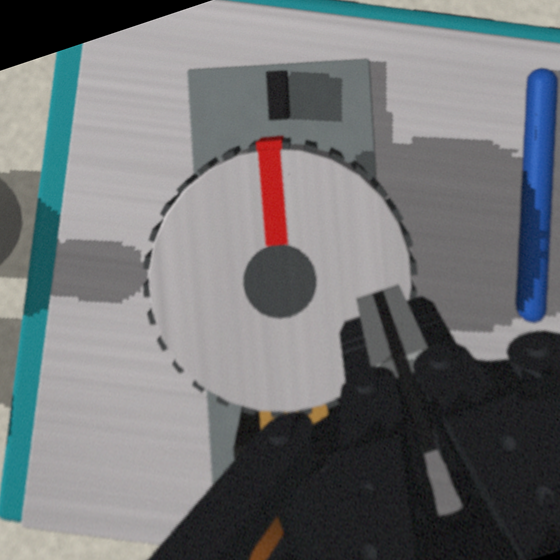

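Mark at 5.2° against the pointer's 3.1°: 2° past, about 1.7 mm at the rim, with the mark in line with the pointer bar by eye. I'll retreat and check everything independently with the top and scene cameras.

```bash
python3 -m crank '[{"grip":1,"offset":[0,0,-40],"angular":[0,0,0]},{"grip":1,"offset":[0,0,-80],"angular":[0,0,0]},{"grip":1,"offset":[0,0,-120],"angular":[0,0,0]},{"grip":1,"offset":[-40,20,-120],"angular":[0,0,0]},{"grip":1,"offset":[-80,50,-120],"angular":[0,0,0]},{"grip":1,"offset":[-110,90,-120],"angular":[0,0,0]},{"grip":1,"offset":[-140,130,-120],"angular":[0,0,0]},{"grip":1,"offset":[-170,170,-120],"angular":[0,0,0]},{"grip":1,"offset":[-200,210,-120],"angular":[0,0,0]},{"grip":1,"offset":[-230,250,-120],"angular":[0,0,0]}]'
python3 - <<'E'
from h import *
T=vision.snapshot("top");S=vision.snapshot("scene")
a=rect(T,(.624,.0945),half=.08,n=400);b=cv2.resize(S["pixels"][140:320,180:460,::-1],None,fx=2.2,fy=2.2,interpolation=2)[:400,:]
b=cv2.resize(b,(580*400//b.shape[0] if False else 400,400)) if False else b
cv2.imwrite("pics/f1.png",a);cv2.imwrite("pics/f2.png",b);cv2.imwrite("pics/f3.png",T["pixels"][:,:,::-1])
for c in ((.624,.0945),(.622,.0957)): print(bar(T,.133,c),bar(S,.133,(.621,.097)))
# top view: bar end-to-end direction
E
```

```text
t: 18.85
tcp_pos: [0.4809, -0.2496, 0.2561]
tool_rot: [0.987, 0.16, -0.001, -0.001]
force: [1.1, 0.5, -0.1]
finger_gap: -0.003
(np.float64(4.850505514070366), np.int64(4112)) (np.float64(4.5440304227038455), np.int64(4218))
(np.float64(2.2020482044439635), np.int64(4092)) (np.float64(4.5440304227038455), np.int64(4218))
```

View pics/f1.png

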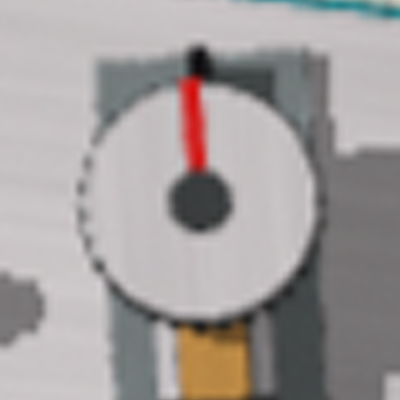

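View pics/f2.png

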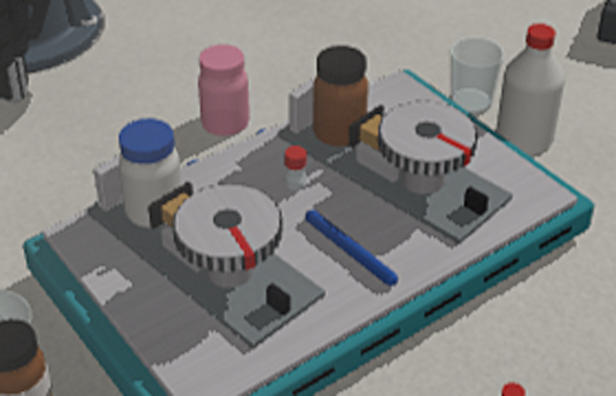

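View pics/f3.png

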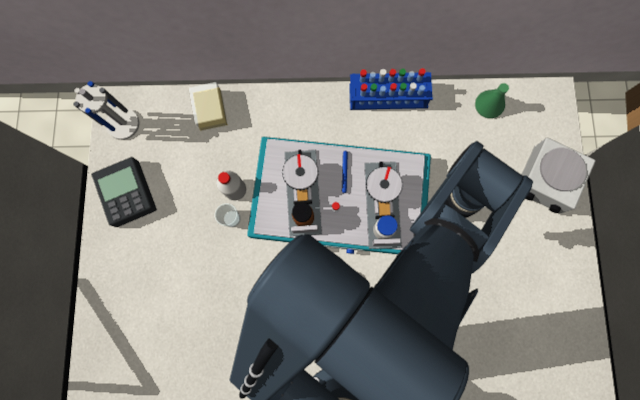

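The three views agree: the mark is at 4.5–5.2° against the pointer's 3.1°, so 1.5–2° past it. Wheel B, both bottles, the vial and the marker are where they were. I let the arm settle and hand in.

```bash
python3 -m crank '[{"grip":1,"offset":[0,0,0],"angular":[0,0,0]},{"grip":1,"offset":[0,0,0],"angular":[0,0,0]},{"grip":1,"offset":[0,0,0],"angular":[0,0,0]},{"grip":1,"offset":[0,0,0],"angular":[0,0,0]}]' && python3 -c "
from station import manip
s=manip.sense();print(s['t'],s['qd'].round(3),s['tcp_pos']);print(manip.sign_off())"
```

```text
t: 19.35
tcp_pos: [0.4827, -0.2467, 0.257]
tool_rot: [0.987, 0.161, -0.0, -0.0]
force: [0.5, -0.7, -0.5]
finger_gap: -0.005
19.35 [-0.004 -0.003 -0.004 -0.002 -0.    -0.001] [ 0.48265913 -0.24670906  0.25702316]
the job is handed in; nothing more can be done
None
```

I loosened the amber bottle's clamp and handed the job in at 19.4 s. I pressed the shut fingertips on its wheel with about 5 N and rolled it anticlockwise to the pointer, then through two more full turns.

- **Final angle:** the wrist, top and scene cameras put the mark at 5.2°, 4.9° and 4.5°, against a pointer direction of 3.1°. It therefore stands about 1.5–2° past the pointer. I accepted that rather than turn the wheel back.
- **Turn count:** I followed the mark by picture at each half circle of the finger. The wheel turned about 0.84 of the finger's travel because of slip.
- **Trim:** the first small nudge of the final trim was mostly lost, and the second overshot slightly.
- **Height reading:** contact came about 22 mm lower on the reported tool height than expected, so I went by the measured force instead.
- **Everything else:** wheel B, both bottles, the vial, the marker, the beaker and the wash bottle look unmoved in the last pictures. The arm now hides the dish and part of the right end in the top view, so I did not re-check the dish and only partly saw the brown jar. The arm never went near either. It is standing clear with no contact force.

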